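Close a spring-loaded bearing housing and hold it shut

TASK

Assemble the small bearing housing on the bench: slide the spacer sleeve over the upright shaft until it stands on the spring washer and let go of it, then take the cover by its boss and lower it over shaft and sleeve onto the two dowels, the right way round (narrow end over narrow end). Lower both parts, do not drop them, and leave the other tools on the bench alone. The spring holds the cover a few millimetres off: press it down until the split faces meet all round, and finish like that, still gripping the cover and keeping it pressed shut for the screws.

Things in the scene. Friction and masses are not known exactly. Their poses are not given: they have to be found in the camera images.
- housing: lower half of a bearing housing: aluminium casting of teardrop outline (radius 44 mm round the shaft, tapering over 70 mm to a narrow end of radius 15 mm), fixed to a dark steel plate 130 x 106 x 10 mm. Origin: on the shaft axis at bench height; z up, x towards the narrow end. Its flat top, the split face, is at z = 50 mm
- shaft_top (a point): top of the upright steel shaft, 16 mm thick, last 5 mm tapered; 92 mm above the housing's origin, 42 mm above the split face. The shaft stands in an open pocket 38 mm wide
- dowel_near (a point): tip of one of two upright steel dowel pins, 8 mm thick, that stand 16 mm above the split face (top 5 mm tapered); this one at x = -34 mm of the housing. A gripper at the shaft must have its fingers on the housing's +y and -y sides to clear the dowels
- dowel_far (a point): tip of the other dowel pin, the same size, at x = +42 mm of the housing, towards the narrow end
- spring_washer (a joint): spring-loaded thrust washer, 35 mm across, round the shaft in the pocket. 0: free, its top level with the split face; grows as it is pressed down (m, stop at 0.007). The spring pushes up with 5 N at 0 and 2 N more per mm, so it carries sleeve and cover almost without giving way
- sleeve: plain steel spacer sleeve (short tube), 28 mm outside, 18.4 mm bore, 30 mm tall, about 90 g, standing upright on the bench. Origin: centre of its lower end; z along the bore. It goes on the shaft with 1.2 mm of play all round and rests on the spring washer, its foot then level with the split face
- cover: upper half: aluminium casting of the same teardrop outline, about 250 g, lying split face down. Origin: on the bore axis in the split face (underside); z up, x towards its narrow end. Flange 12 mm thick. Bore 22 mm at the top; below it a recess 37 mm wide, 26 mm deep takes the sleeve. On the sleeve it rests 4 mm off the split face; some 10 N of push closes it: origin 50 mm above the housing's
- cover_boss (a point): centre of the top of the cover's boss, 36 mm above the cover's origin; the boss round the bore is 24 mm tall and 46 mm wide across two flats facing the cover's +y and -y, to grip it by. With the cover closed the shaft stands 6 mm out of it
- cover_hole_near (a point): underside of a 10 mm dowel hole through the cover's flange, at x = -34 mm of the cover; goes on the dowel at x = -34 mm
- cover_hole_far (a point): underside of the other 10 mm dowel hole, at x = +42 mm of the cover, near its narrow end; goes on the dowel at x = +42 mm. The cover fits only one way round, its x along the housing's x
- oil_bottle: bystander: brown oil bottle 56 x 56 x 135 mm behind the housing; origin under its centre
- hex_key: bystander: hex key 35 x 93 x 7 mm lying at the right of the work; origin under its centre
- feeler_gauge: bystander: closed feeler gauge 14 x 92 x 12 mm lying at the left of the work; origin under its centre
- spanner: bystander: spanner 28 x 198 x 9 mm lying behind the housing; origin under its centre
Mind the look-alikes: they are no part of the job. Several things have the shape of the housing; the one meant has the colours described above.

How it is judged:
On the way, in this order (a step that is already met when the one before it is completed fails the run):
1. the sleeve stands upright on the spring washer, round the shaft, let go (horizontal distance between sleeve and housing below 0.003 m and z of sleeve in the frame of housing below 0.052 m and angle between sleeve's own z axis and vertical below 0.1 rad and contact force between the fingers and sleeve below 0.1 N), for 0.2 s.
2. the cover is down on both dowels, the right way round, over shaft and sleeve (horizontal distance between cover and housing below 0.003 m and z of cover in the frame of housing below 0.058 m and angle between the x axis of cover and the x axis of housing, either way round below 0.06 rad and angle between cover's own z axis and vertical below 0.08 rad), for 0.1 s.
At the end, for the whole second after the job is handed in: Cover on both dowels (within 2.5 mm, 0.05 rad; level to 0.025 rad), split faces within 1.2 mm and touching (over 0.3 N), pushed by the fingers (over 5 N on the cover), at rest; inside, the sleeve round the shaft keeps the washer over 2.8 mm down (horizontal distance between cover and housing below 0.0025 m and z of cover in the frame of housing below 0.0512 m and angle between the x axis of cover and the x axis of housing, either way round below 0.05 rad and angle between cover's own z axis and vertical below 0.025 rad and contact force between cover and housing above 0.3 N and contact force between the fingers and cover above 5 N and value of joint spring_washer above 0.0028 m and horizontal distance between sleeve and housing below 0.003 m and z of sleeve in the frame of housing below 0.0475 m and linear speed of cover below 0.01 m/s); the arm keeps its last pose, push and grip.
It fails at once if the sleeve is dropped down the shaft (horizontal distance between sleeve and housing below 0.006 m and z of sleeve in the frame of housing below 0.065 m and linear speed of sleeve above 0.45 m/s).
It fails at once if the cover is dropped onto the housing (horizontal distance between cover and housing below 0.01 m and z of cover in the frame of housing below 0.08 m and linear speed of cover above 0.45 m/s).
It fails at once if another tool on the bench is pushed away (distance of any of oil_bottle, hex_key, feeler_gauge, spanner from where it was at the start of the episode above 0.03 m).
It also fails if it takes over 56 s, if anything falls off the work surface, if the arm or the gripper's body presses on something with over 40 N, if the wrist force passes 120 N, or if a joint passes its speed limit or range.

ROBOT

A 7-joint arm with a two-finger parallel gripper is mounted at the origin on a cart in front of the work surface, level with it; the furniture and walls round the work are solid. World frame = base frame: x ahead of the robot, y to its left, z up, the work surface at z = 0. Lengths are in m, angles in rad, forces in N, time in s.
With the tool pointing down it reaches from about 0.35 to 0.9 m from the base axis. Payload 8.1 kg.
Tool frame: the origin (TCP) lies on the centre line of the jaws, within the pads' length; the fingertips stand 11 mm ahead of it and the grasp point (between the pads) lies 8 mm behind it; z points along the fingers, y is the line along which they close (so a half turn about z gives the same grasp; the last joint's range is limited). The gripper opens to 85 mm and grips with 20 to 120 N. Pads are 22 mm wide; open, the fingers measure 114 mm over their backs; the gripper's body (76 mm by 85 mm) begins 54 mm behind the grasp point. The pads swing forward as they close: fully open they stand 13 mm farther back than shut.
Start: joints at [-1.292, 0.434, 0.025, 1.573, -0.012, 1.134, -0.075], TCP at [0.233, 0.58, 0.242] pointing down, gripper open.
Joint ranges: [-2.62, 2.62], [-0.44, 2.09], [-1.27, 1.32], [0.08, 2.57], [-1.32, 4.46], [0.12, 2], [-2.74, 2.74]. Speed limits (rad/s): [2.22, 2.22, 3.01, 3.01, 3.14, 3.14, 3.14].

INTERFACE

Orientations are given as a rotation vector (axis times angle).
In Python, from rig import * gives the robot as it stands.
- The arm moves only by the shell command python3 -m jog [FORCE], which reads ROWS from standard input. ROWS is a JSON list of rows, 1 to 8 of them, each written [[rx, ry, rz], [dx, dy, dz], opening]: a rotation vector rx, ry, rz in rad, then dx, dy, dz in units of 100 mm, then the finger opening in m; each row is the pose to reach, as a shift and turn from the pose commanded when the command began, along the tool's axes at that moment; what a row does not reach only later rows make up. A row lasts 1/8 s, in which the tool goes at most 0.0625 m and 0.188 rad, less where a joint would pass 70% of its speed; a pose out of reach is approached as far as the arm can. The fingers move at their own pace and stop on an object; FORCE is the grip in N (left out, the last holds). Time passes only in rows, so rows that do not move let the fingers close. It prints the time, the measured TCP pose, the force, the opening and the grip force at its end. Input that does not fit is refused with a message, and nothing moves.
- state(): the state, without advancing time (a new reading comes with each control period).
- read_camera(name): name is "side" or "top" or "wrist"; returns a dict with "frame" (400x640x3 uint8, red, green, blue), "fov_y" (degrees; the focal length in pixels is half the picture's height over the tangent of half this angle, whatever the lens; pixels are square), "cx", "cy" (the principal point, pixels), "dist" ([k1, k2, p1, p2, k3] as OpenCV has them; the pictures are not rectified), "R" (3x3) and "t" (3): a world point X has camera coordinates R X + t; the wrist camera has in their place "mount" (4x4, takes a point from camera to tool coordinates, whose origin is the TCP and whose axes are the flange's). Camera axes: x right, y down, z forward; pixel columns grow to the right and rows downward; lengths in m; the calibration is good to about 2 mm. A picture is of the moment at which its call begins: read the wrist's pose just before it. There is no depth.
- sign_off(): hands the job in; it is judged then, once.
The state is a dict: "clock": time; "joint_pos": joint angles; "dq": joint speeds; "joint_efforts": joint torques, N m; "tcp_pos": TCP position; "ee_rot": TCP orientation; "contact_force": force on the tool from outside, world axes, zero at the start; "wrist_torque": the same for the moment, N m; "finger_gap": finger opening in m; "gripper_force": force on a finger pad.
Only numpy, scipy, OpenCV 4.12 (cv2) and the standard library are available. Lean on these libraries where they do the work, as an engineer would, in place of code of your own. Each camera call takes 0.05 s, during which the arm holds its last target. There are 200 camera calls.

## Working session

There is one attempt and no reset: what is moved stays moved. The work goes in short steps, Python scripts to look and compute and a shell command to move; the robot and the scene stay as the last step left them, time stands still between calls to the robot, and variables do not carry over. Pictures are saved under pics/ and viewed, at most 10 in all, crops included, and the job is handed in when it is done.

```bash
mkdir -p pics; ls
cat > h.py <<'E'
from rig import *
import numpy as np, cv2
from scipy.spatial.transform import Rotation as Ro
def grab(n,f):
    s=state(); c=read_camera(n); cv2.imwrite(f,c["frame"][:,:,::-1]); 
    K,d,R,t=cal(c,s); np.savez(f[:-4]+'.npz',K=K,d=d,R=R,t=t); return c
def cal(c,s):
    h=c["frame"].shape[0]; f=h/2/np.tan(np.radians(c["fov_y"])/2)
    K=np.array([[f,0,c["cx"]],[0,f,c["cy"]],[0,0,1]]); d=np.array(c["dist"],float)
    if "mount" in c:
        T=np.eye(4); T[:3,:3]=Ro.from_rotvec(s["ee_rot"]).as_matrix(); T[:3,3]=s["tcp_pos"]
        W=np.linalg.inv(T@np.array(c["mount"])); R,t=W[:3,:3],W[:3,3]
    else: R,t=np.array(c["R"]),np.array(c["t"])
    return K,d,R,t
def ray(f,p):
    z=np.load(f[:-4]+'.npz'); u=cv2.undistortPoints(np.array([[p]],float),z['K'],z['d'])[0,0]
    return -z['R'].T@z['t'], z['R'].T@np.array([u[0],u[1],1])
def atz(f,p,h):
    o,v=ray(f,p); return o+v*(h-o[2])/v[2]
def tri(*fp):
    A=0;b=0
    for f,p in fp:
        o,v=ray(f,p); v=v/np.linalg.norm(v); P=np.eye(3)-np.outer(v,v); A=A+P; b=b+P@o
    X=np.linalg.solve(A,b); e=[np.linalg.norm(np.cross(X-ray(f,p)[0],ray(f,p)[1]/np.linalg.norm(ray(f,p)[1]))) for f,p in fp]
    return X,e
def proj(f,X):
    z=np.load(f[:-4]+'.npz'); return cv2.projectPoints(np.array(X,float).reshape(-1,1,3),cv2.Rodrigues(z['R'])[0],z['t'],z['K'],z['d'])[0][:,0]
E
python3 - <<'E'
from h import *
for n in("side","top","wrist"): grab(n,f"pics/{n}0.png")
print(state())
E
```

```text
pics
{'clock': 0.15, 'joint_pos': array([-1.29161476,  0.43506932,  0.02497214,  1.57384492, -0.01161283,
        1.13399181, -0.07510603]), 'dq': array([-0.00085493, -0.00302234,  0.00202808, -0.0031736 , -0.00020586,
        0.00096463, -0.00173078]), 'joint_efforts': array([ 1.73747838e-03, -6.70881200e+01,  1.02605302e+00, -3.16448164e+01,
        1.56441692e-02,  9.00752580e-03, -3.53227642e-05]), 'tcp_pos': array([0.23276512, 0.57966511, 0.24171894]), 'ee_rot': array([-5.96161366e-01, -3.08437858e+00,  1.82413794e-03]), 'contact_force': array([-0.60002826, -0.04592695, -0.00827589]), 'wrist_torque': array([-0.01374233,  0.02460532,  0.02669343]), 'gripper_force': 0.0, 'finger_gap': 0.08578616480247124}
```

View pics/side0.png

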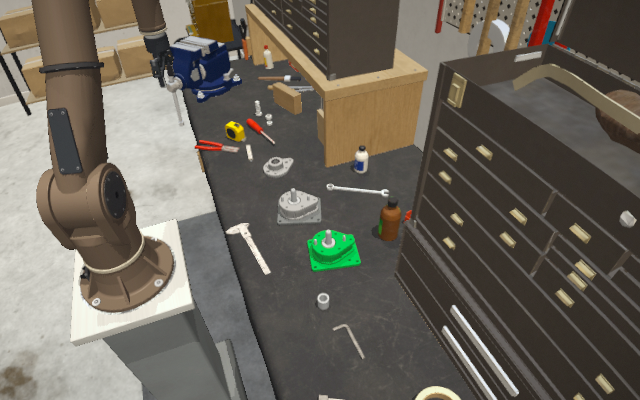

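View pics/top0.png

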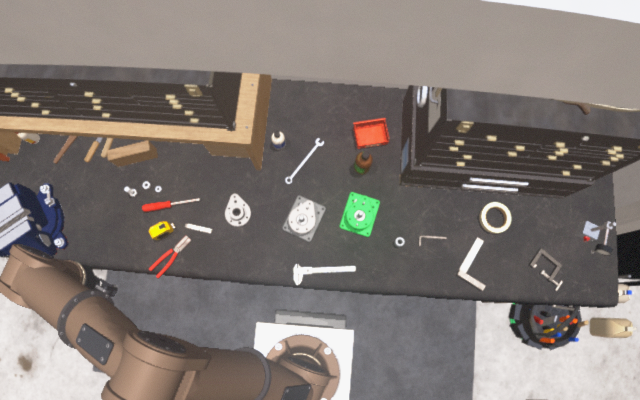

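The side view shows the grey housing at (298,207), the cover at (278,166), the sleeve at (323,300) and a green decoy at (333,248). In the top view they are at (304,218), (237,210), (400,241) and (360,214). I'll zoom in on these.

Run:
```python
from h import *
s=cv2.imread('pics/side0.png');t=cv2.imread('pics/top0.png')
def c(i,x,y,w,h,k): return cv2.resize(i[y:y+h,x:x+w],None,fx=k,fy=k,interpolation=cv2.INTER_CUBIC)
a=np.hstack([c(t,217,187,50,50,5),c(t,279,193,50,50,5),c(t,380,216,50,50,5)])
b=np.hstack([c(s,255,145,50,50,5),c(s,272,180,50,50,5),c(s,298,275,50,50,5)])
cv2.imwrite('pics/crop.png',np.vstack([a,b]))
for n,f,h in(("cov",(237,210),.036),("hou",(304,217),.09),("slv",(400,241),.03),("bottle",(364,160),.1),("green",(360,214),.09)): print(n,atz('pics/top0.png',f,h))
print(proj('pics/wrist0.png',[[.5,.2,0],[.45,.4,0]]))
```

```text
cov [0.50804776 0.25693083 0.036     ]
hou [0.49281288 0.02856206 0.09      ]
slv [ 0.44786955 -0.29162062  0.03      ]
bottle [ 0.69507382 -0.15110417  0.1       ]
green [ 0.51663565 -0.14935757  0.09      ]
[[145.13305794 440.2754946 ]
 [259.58745408 369.67120697]]
```

View pics/crop.png

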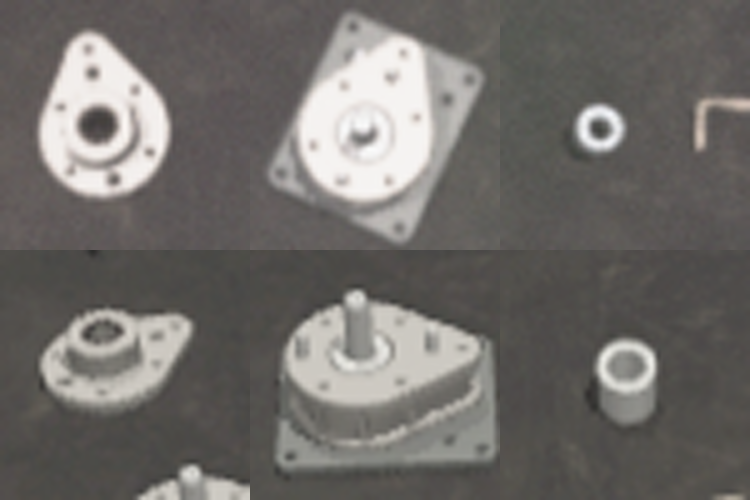

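The crop confirms it: bare shaft and dowels on the grey-plated housing with yaw about -25°, cover yaw about +6°, and the sleeve upright. Next I'll triangulate roughly, then plan wrist views.

```bash
cat >> h.py <<'E'
def rel(p,yaw=None,tilt=None):
    """shift+turn in tool axes from current pose to TCP p pointing down with tool y at world yaw"""
    s=state(); R=Ro.from_rotvec(s["ee_rot"]); M=R.as_matrix(); d=M.T@(np.array(p)-s["tcp_pos"])
    rv=np.zeros(3)
    if yaw is not None:
        y=np.array([np.cos(yaw),np.sin(yaw),0]); 
        if y@M[:,1]<0: y=-y
        z=np.array([0,0,-1.]); T=np.stack([np.cross(y,z),y,z],1); rv=(R.inv()*Ro.from_matrix(T)).as_rotvec()
    return np.round(rv,4),np.round(d,4)
E
python3 - <<'E'
from h import *
S,T='pics/side0.png','pics/top0.png'
print('slv',tri((S,(322.8,297.9)),(T,(399.6,241.2))))
print('boss',tri((S,(275,160.5)),(T,(236,211.6))))
print('shaft',tri((S,(292.7,189)),(T,(303,216))))
c=read_camera('wrist'); print(np.round(c['mount'],3),c['fov_y'])
print(np.degrees(np.arctan2(*Ro.from_rotvec(state()['ee_rot']).as_matrix()[1::-1,1])))
print('cover view',rel([.44,.26,.25]))
E
```

```text
slv (array([ 0.44684462, -0.29054016,  0.02823743]), [np.float64(0.0005042218245263904), np.float64(0.0005042218245263252)])
boss (array([0.50230521, 0.25945419, 0.03684922]), [np.float64(8.942302055044581e-05), np.float64(8.942302055047135e-05)])
shaft (array([0.49208824, 0.03192557, 0.09719953]), [np.float64(0.0023991174356876987), np.float64(0.0023991174356877434)])
[[ 0.001 -0.957 -0.289  0.073]
 [ 1.     0.001 -0.001 -0.   ]
 [ 0.001 -0.289  0.957 -0.133]
 [ 0.     0.     0.     1.   ]] 59.535404431929294
68.12480666424257
cover view (array([0., 0., 0.]), array([-0.3114, -0.2195, -0.0079]))
```

The rows are not in the units I measure in: shifts go in units of 100 mm. I convert before sending: -0.367 m is -3.67, -0.197 m is -1.97.

```bash
echo '[[[0, 0, 0], [-3.67, -1.97, 0.42], 0.085], [[0, 0, 0], [-3.67, -1.97, 0.42], 0.085], [[0, 0, 0], [-3.67, -1.97, 0.42], 0.085], [[0, 0, 0], [-3.67, -1.97, 0.42], 0.085], [[0, 0, 0], [-3.67, -1.97, 0.42], 0.085], [[0, 0, 0], [-3.67, -1.97, 0.42], 0.085], [[0, 0, 0], [-3.67, -1.97, 0.42], 0.085], [[0, 0, 0], [-3.67, -1.97, 0.42], 0.085]]' | python3 -m jog 30 | tail -3
python3 - <<'E'
from h import *
grab('wrist','pics/w1.png'); print(state()['tcp_pos'],state()['dq'].round(3), rel([.5,.12,.2])[1],rel([.49,.02,.24])[1])
E
```

```text
contact_force: [-0.8, 0.8, 0.9]
finger_gap: 0.0849
gripper_force: 0.0
[0.50083273 0.25875242 0.20002587] [-0.041 -0.005 -0.044  0.001 -0.009  0.004 -0.011] [-5.140e-02 -1.289e-01  1.000e-04] [-0.0797 -0.2253 -0.0398]
```

Converted, -0.11 m is -1.1, -0.06 m is -0.6.

```bash
echo '[[[0, 0, 0], [-0.15, -0.6, 0.1], 0.085], [[0, 0, 0], [-0.45, -1.1, 0], 0.085], [[0, 0, 0], [-0.45, -1.1, 0], 0.085], [[0, 0, 0], [-0.45, -1.1, 0], 0.085]]' | python3 -m jog | head -1
python3 -c "
from h import *
grab('wrist','pics/w2.png')"
echo '[[[0, 0, 0], [-0.3, -0.5, -0.2], 0.085], [[0, 0, 0], [-0.35, -1.1, -0.4], 0.085], [[0, 0, 0], [-0.35, -1.1, -0.4], 0.085], [[0, 0, 0], [-0.35, -1.1, -0.4], 0.085]]' | python3 -m jog | head -1
python3 - <<'E'
from h import *
grab('wrist','pics/w3.png'); print(state()['tcp_pos'],rel([.447,-.2905,.2])[1])
a=[cv2.imread(f'pics/w{i}.png') for i in (1,2,3)]
for i in (1,2,3): print(proj(f'pics/w{i}.png',[[.5023,.2595,.037],[.49,.03,.092]]).round())
cv2.imwrite('pics/m1.png',np.vstack([np.hstack([cv2.resize(x,(400,250),interpolation=cv2.INTER_AREA) for x in a[:2]]),np.hstack([cv2.resize(a[2],(400,250),interpolation=cv2.INTER_AREA)]*2)]))
E
```

```text
clock: 1.75
clock: 2.3
[0.49228392 0.02884591 0.23992603] [-0.076  -0.3135  0.0397]
[[329. 183.]
 [ 51. 294.]]
[[455. 136.]
 [179. 244.]]
[[564.  93.]
 [326. 186.]]
```

View pics/m1.png

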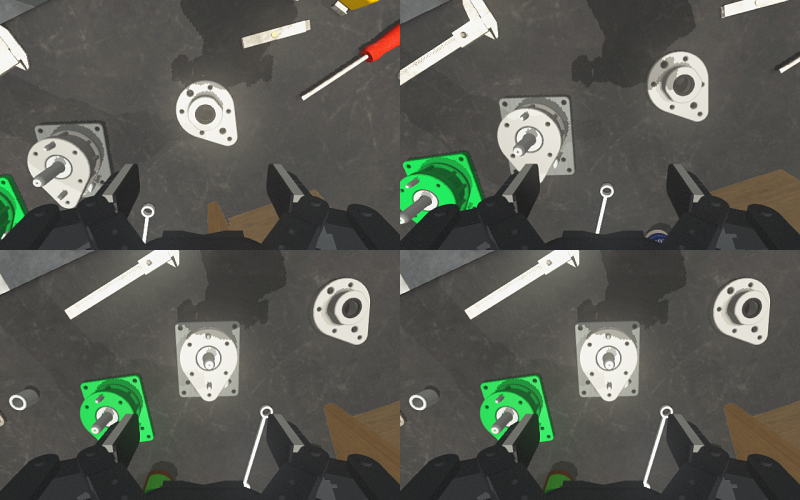

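The wrist views show w3 with the housing at about (334,174), the cover (557,92) and the sleeve (28,243). The cover is near (330,180) in w1 and (455,135) in w2. I'll move to the sleeve now and make zoomed crops.

Converted, 0.04 m is 0.4, -0.313 m is -3.13.

```bash
echo '[[[0, 0, 0], [-0.76, -3.13, 0.4], 0.085], [[0, 0, 0], [-0.76, -3.13, 0.4], 0.085], [[0, 0, 0], [-0.76, -3.13, 0.4], 0.085], [[0, 0, 0], [-0.76, -3.13, 0.4], 0.085], [[0, 0, 0], [-0.76, -3.13, 0.4], 0.085], [[0, 0, 0], [-0.76, -3.13, 0.4], 0.085], [[0, 0, 0], [-0.76, -3.13, 0.4], 0.085]]' | python3 -m jog | head -1
python3 - <<'E'
from h import *
grab('wrist','pics/w4.png'); print(state()['tcp_pos'])
print(proj('pics/w4.png',[[.447,-.2905,.029]]),proj('pics/w3.png',[[.447,-.2905,.029]]))
L=[(1,285,130),(2,410,85),(3,512,40),(3,290,125),(2,165,150),(4,285,135)]
c=[cv2.resize(cv2.imread(f'pics/w{i}.png')[y:y+100,x:x+88],None,fx=3,fy=3,interpolation=cv2.INTER_CUBIC) for i,x,y in L]
print([(k.shape) for k in c])
cv2.imwrite('pics/m2.png',np.vstack([np.hstack(c[:3]),np.hstack(c[3:])]))
E
```

```text
clock: 3.22
[ 0.44722029 -0.29022029  0.19967046]
[[326.08972906 182.6897547 ]] [[ 30.000439  243.0438264]]
[(300, 264, 3), (300, 264, 3), (300, 264, 3), (300, 264, 3), (300, 264, 3), (300, 264, 3)]
```

View pics/m2.png

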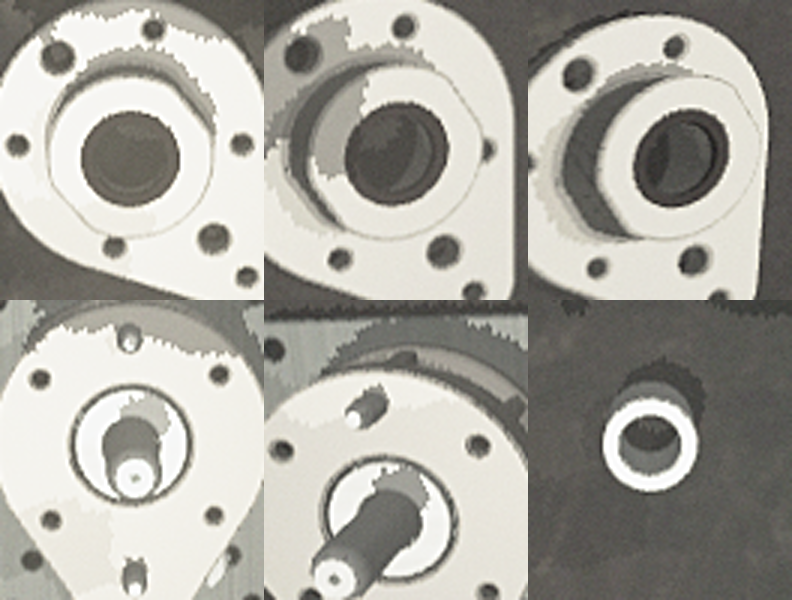

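The crops give these pixel positions: bore rim centres w1 (328.3,182.3), w2 (453.7,135.7), w3 (562.7,92.3); shaft tip w3 (334.3,184), w2 (188,242.7); sleeve top w4 (325.3,182.7).

Run:
```python
from h import *
w=lambda i:f'pics/w{i}.png'
S='pics/side0.png';T='pics/top0.png'
def p(n,*a):
    X,e=tri(*a); print(n,X.round(4),np.round(np.array(e)*1e3,1)); return X
p('boss',(w(1),(328.3,182.3)),(w(2),(453.7,135.7)),(w(3),(562.7,92.3)))
a=p('cnear',(w(1),(304,148.3)),(w(2),(422.7,102.7)),(w(3),(528.3,64.3)))
b=p('cfar',(w(1),(356,209)),(w(2),(469.3,168)),(w(3),(567,126)))
print('cover yaw',np.degrees(np.arctan2(*(b-a)[1::-1])),np.linalg.norm(b-a),a+(b-a)*34/76)
p('shaft',(w(3),(334.3,184)),(w(2),(188,242.7)))
p('pocket',(w(3),(333.3,172.7)),(w(2),(207,221.7)))
a=p('dnear',(w(3),(331.3,139.7)),(w(2),(195,188.7)))
b=atz(w(3),(334.3,220.7),.066); a2=atz(w(3),(331.3,139.7),.066); print('hous yaw',np.degrees(np.arctan2(*(b-a2)[1::-1])),np.linalg.norm(b-a2),a2,b,a2+(b-a2)*34/76)
X=p('sleeve',(w(4),(325.3,182.7)),(T,(399.6,241.2)),(S,(322.8,297.9)))
X=p('sleeve',(w(4),(325.3,182.7)),(S,(322.8,297.9)))
print(atz(w(4),(325.3,182.7),.03))
for h in (.092,.05):print(atz(w(3),(334.3,184) if h>.06 else (333.3,172.7),h))
print(state()['tcp_pos'],rel([.4465,-.2908,.018],np.radians(65)))
```

```text
boss [0.5015 0.2589 0.0365] [0.2 0.1 0.1]
cnear [0.4692 0.2484 0.0116] [0.1 0.2 0.2]
cfar [0.5413 0.2717 0.0122] [0.4 0.2 0.3]
cover yaw 17.856271602722845 0.07582824059732966 [0.50145985 0.25880295 0.01188388]
shaft [0.4911 0.0371 0.0928] [0.1 0.1]
pocket [0.4908 0.0374 0.049 ] [0.2 0.2]
dnear [0.4597 0.0472 0.0614] [0.4 0.4]
hous yaw -19.24607044445535 0.07488238075402752 [0.45952901 0.04732265 0.066     ] [0.53022634 0.02263948 0.066     ] [0.49115677 0.03628018 0.066     ]
sleeve [ 0.4468 -0.2908  0.0286] [0.4 0.6 0.5]
sleeve [ 0.4464 -0.2911  0.0293] [0.3 0.3]
[ 0.44652312 -0.2910685   0.03      ]
[0.49121127 0.03706861 0.092     ]
[0.49073118 0.03743859 0.05      ]
[ 0.44722029 -0.29022029  0.19967046] (array([ 0.0009, -0.0012,  0.057 ]), array([ 0.0002, -0.001 ,  0.1817]))
```

All heights match the description. Next I'll descend on the sleeve with a 50 mm opening to keep clear of the hex key, then grip.

Converted, 0.181 m is 1.81, 0.17 m is 1.7.

```bash
echo '[[[0, 0, -0.047], [0, -0.01, 0.6], 0.05], [[0, 0, -0.047], [0, -0.01, 1.1], 0.05], [[0, 0, -0.047], [0, -0.01, 1.5], 0.05], [[0, 0, -0.047], [0, -0.01, 1.7], 0.05], [[0, 0, -0.047], [0, -0.01, 1.81], 0.05], [[0, 0, -0.047], [0, -0.01, 1.81], 0.05], [[0, 0, -0.047], [0, -0.01, 1.81], 0.026], [[0, 0, -0.047], [0, -0.01, 1.81], 0.026]]' | python3 -m jog 40
echo '[[[0, 0, 0], [0, 0, 0], 0.02], [[0, 0, 0], [0, 0, 0], 0.02], [[0, 0, 0], [0, 0, 0], 0.02]]' | python3 -m jog 40
python3 - <<'E'
from h import *
print(rel([.447,-.2908,.16],np.radians(70.8)), rel([.4911,.0370,.16],np.radians(70.8)))
E
```

```text
clock: 4.28
tcp_pos: [0.4467, -0.2932, 0.0205]
ee_rot: [0.523, 3.096, 0.0]
contact_force: [-0.3, 1.4, 4.4]
finger_gap: 0.0266
gripper_force: 39.2
clock: 4.65
tcp_pos: [0.4467, -0.2932, 0.0204]
ee_rot: [0.523, 3.096, 0.0]
contact_force: [0.8, 2.3, 6.8]
finger_gap: 0.0269
gripper_force: 39.4
(array([0.0005, 0.0019, 0.0004]), array([ 0.0002,  0.0024, -0.1396])) (array([0.0005, 0.0019, 0.0004]), array([ 0.0662,  0.3265, -0.1395]))
```

```bash
echo '[[[0, 0, 0], [0, 0, -0.3], 0.02], [[0, 0, 0], [0, 0, -0.9], 0.02], [[0, 0, 0], [0.1, 0.4, -1.4], 0.02], [[0, 0, 0], [0.64, 3.2, -1.4], 0.02], [[0, 0, 0], [0.64, 3.2, -1.4], 0.02], [[0, 0, 0], [0.64, 3.2, -1.4], 0.02], [[0, 0, 0], [0.64, 3.2, -1.4], 0.02], [[0, 0, 0], [0.64, 3.2, -1.4], 0.02]]' | python3 -m jog 40
echo '[[[0, 0, 0], [0, 0, 0], 0.02], [[0, 0, 0], [0, 0, 0], 0.02]]' | python3 -m jog 40
python3 - <<'E'
from h import *
s=state();print(s['tcp_pos'],s['ee_rot'],s['contact_force']); print(rel([.4911,.0370,.16],np.radians(70.8)))
grab('wrist','pics/w5.png');print(proj('pics/w5.png',[[.4911,.037,.092]]))
X=np.array(s['tcp_pos']);print(proj('pics/w5.png',X+[0,0,-.018]),proj('pics/w5.png',X+[0,0,.012]))
cv2.imwrite('pics/m3.png',cv2.resize(cv2.imread('pics/w5.png')[80:330,180:480],(600,500),interpolation=cv2.INTER_CUBIC))
E
```

```text
clock: 5.65
tcp_pos: [0.4907, 0.0336, 0.16]
ee_rot: [0.518, 3.098, 0.002]
contact_force: [0.3, -0.3, -1.2]
finger_gap: 0.0273
gripper_force: 39.8
clock: 5.9
tcp_pos: [0.4904, 0.0292, 0.1596]
ee_rot: [0.524, 3.097, -0.0]
contact_force: [0.3, 0.4, -0.8]
finger_gap: 0.0272
gripper_force: 39.8
[0.4904358  0.02924704 0.1596081 ] [ 5.24186592e-01  3.09710663e+00 -4.26438176e-04] [ 0.33521574  0.42913774 -0.82931744]
(array([-0.0002,  0.0005, -0.0002]), array([ 0.0019,  0.0075, -0.0004]))
[[337.82362279 219.47005248]]
[[325.51564587 258.64668512]] [[325.61748456 292.76088229]]
```

View pics/m3.png

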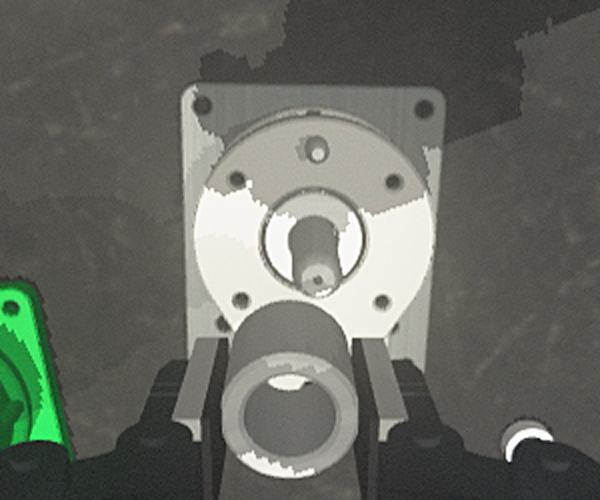

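The sleeve ring centre is at (325,287.5) and the shaft tip at (338.8,219.8). The sleeve sits about 1 mm to tool +x of the TCP.

```bash
echo '[[[0, 0, 0], [0, 0, 0], 0.02], [[0, 0, 0], [0, 0, 0], 0.02]]' | python3 -m jog 40 |sed -n 2p
python3 - <<'E'
from h import *
w=lambda i:f'pics/w{i}.png'
X,e=tri((w(5),(338.75,219.8)),(w(3),(334.3,184)),(w(2),(188,242.7)));print(X,e,atz(w(5),(338.75,219.8),.092))
xt=np.array([-.944,.329]); g=state()['tcp_pos']
print('sleeve top',atz(w(5),(325,287.5),g[2]+.0096)-g)
p=np.r_[X[:2]-.001*xt,.122]; print(p,rel(p,np.radians(70.8)))
d=[atz(w(5),q,.066) for q in((180+158.5-.25,80+77-.25),)];print('dnear',d, np.degrees(np.arctan2(X[1]-d[0][1],X[0]-d[0][0])))
E
```

```text
tcp_pos: [0.4905, 0.0291, 0.1594]
[0.49099208 0.03735979 0.09327067] [np.float64(0.00020906867984127193), np.float64(0.00022554826363258782), np.float64(3.8595413096527463e-05)] [0.49148622 0.03746412 0.092     ]
sleeve top [-0.00087258  0.00015884  0.0096    ]
[0.49193608 0.03703079 0.122     ] (array([-0.    ,  0.0001, -0.0014]), array([0.0013, 0.0079, 0.0374]))
dnear [array([0.4592771 , 0.04892501, 0.066     ])] -20.0349460257446
```

```bash
echo '[[[0, 0, 0], [0.01, 0.08, 0], 0.02], [[0, 0, 0], [0.01, 0.08, 0.2], 0.02], [[0, 0, 0], [0.01, 0.08, 0.37], 0.02], [[0, 0, 0], [0.01, 0.08, 0.37], 0.02], [[0, 0, 0], [0.01, 0.08, 0.37], 0.02]]' | python3 -m jog 40
python3 - <<'E'
from h import *
print(rel([.4919,.0370,.100])[1])
grab('wrist','pics/w6.png')
cv2.imwrite('pics/m4.png',cv2.resize(cv2.imread('pics/w6.png')[130:330,220:460],(720,600),interpolation=cv2.INTER_CUBIC))
print(proj('pics/w6.png',[.491,.0373,.092]))
E
```

```text
clock: 6.82
tcp_pos: [0.4926, 0.0381, 0.1228]
ee_rot: [0.523, 3.097, 0.0]
contact_force: [0.9, 0.0, -0.4]
finger_gap: 0.0273
gripper_force: 39.8
[ 0.0003 -0.0013  0.0228]
[[322.92189725 245.23610611]]
```

View pics/m4.png

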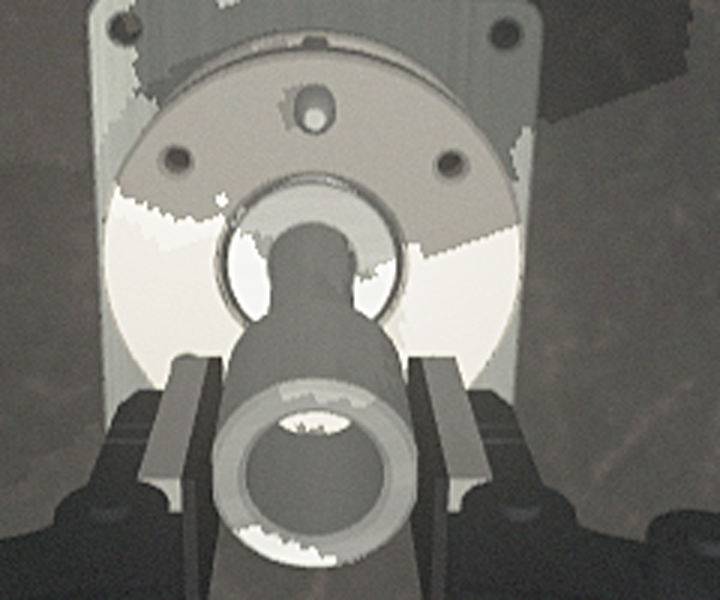

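The sleeve is over the shaft: shaft axis at u≈324, sleeve centre at u≈325. Lowering onto the taper now.

Converted, -0.0006 m is -0.006, 0.03 m is 0.3.

```bash
echo '[[[0, 0, 0], [0, -0.006, 0.1], 0.02], [[0, 0, 0], [0, -0.006, 0.2], 0.02], [[0, 0, 0], [0, -0.006, 0.25], 0.02], [[0, 0, 0], [0, -0.006, 0.3], 0.02], [[0, 0, 0], [0, -0.006, 0.3], 0.02]]' | python3 -m jog 40
python3 -c "
from h import *
print(rel([.4919,.037,.0705],np.radians(70.5)))"
```

```text
clock: 7.5
tcp_pos: [0.4918, 0.0373, 0.0919]
ee_rot: [-0.524, -3.097, 0.0]
contact_force: [1.3, -0.6, -0.4]
finger_gap: 0.027
gripper_force: 39.8
(array([-0.0004, -0.0006,  0.0054]), array([-0.0002, -0.0002,  0.0214]))
```

```bash
echo '[[[0, 0, 0], [0, 0, 0.08], 0.02], [[0, 0, 0], [0, 0, 0.16], 0.02], [[0, 0, 0], [0, 0, 0.2], 0.02], [[0, 0, 0], [0, 0, 0.22], 0.02], [[0, 0, 0], [0, 0, 0.22], 0.02]]' | python3 -m jog 40
```

```text
clock: 8.12
tcp_pos: [0.4918, 0.0373, 0.0704]
ee_rot: [-0.524, -3.097, 0.0]
contact_force: [-2.7, 0.5, 4.4]
finger_gap: 0.0271
gripper_force: 40.3
```

The foot is on the washer at 5 N, so I'll let go and look.

Converted, -0.13 m is -1.3, -0.09 m is -0.9.

```bash
echo '[[[0, 0, 0], [0, 0, 0], 0.035], [[0, 0, 0], [0, 0, 0], 0.06], [[0, 0, 0], [0, 0, 0], 0.06], [[0, 0, 0], [0, 0, 0], 0.06], [[0, 0, 0], [0, 0, -0.3], 0.06], [[0, 0, 0], [0, 0, -0.9], 0.07], [[0, 0, 0], [0, 0, -1.3], 0.085], [[0, 0, 0], [0, 0, -1.3], 0.085]]' | python3 -m jog 40
python3 - <<'E'
from h import *
grab('wrist','pics/w7.png')
cv2.imwrite('pics/m5.png',cv2.resize(cv2.imread('pics/w7.png')[110:260,220:440],(660,450),interpolation=cv2.INTER_CUBIC))
print(rel([.5015,.2589,.16],np.radians(107.86)))
print(proj('pics/w7.png',[.491,.0373,.092]),proj('pics/w7.png',[.491,.0373,.08]))
E
```

```text
clock: 9.12
tcp_pos: [0.4939, 0.0376, 0.2033]
ee_rot: [0.523, 3.092, 0.004]
contact_force: [-0.5, -0.6, -0.8]
finger_gap: 0.0848
gripper_force: 0.0
(array([ 0.0011,  0.003 , -0.6465]), array([0.0646, 0.2119, 0.0417]))
[[323.12368643 197.52262078]] [[323.14814197 193.06801279]]
```

View pics/m5.png

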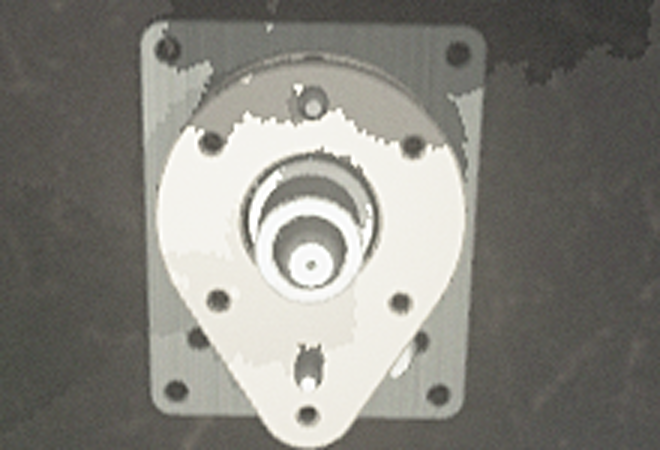

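The sleeve is seated around the shaft: tip (323.5,198.2), dowel tips (324.4,144.5) and (323.2,237.8). On to the cover.

```bash
python3 - <<'E'
from h import *
w='pics/w7.png'
a,b,s=[atz(w,q,h) for q,h in (((324.4,144.5),.066),((323.2,237.8),.066),((323.5,198.2),.092))]
print(a,b,s,np.degrees(np.arctan2(*(b-a)[1::-1])),np.linalg.norm(b-a),a+(b-a)*34/76)
E
echo '[[[0, 0, -0.15], [0.17, 0.55, 0.1], 0.085], [[0, 0, -0.3], [0.34, 1.1, 0.2], 0.085], [[0, 0, -0.45], [0.5, 1.65, 0.3], 0.085], [[0, 0, -0.6], [0.65, 2.12, 0.42], 0.085], [[0, 0, -0.6465], [0.65, 2.12, 0.42], 0.085], [[0, 0, -0.6465], [0.65, 2.12, 0.42], 0.085], [[0, 0, -0.6465], [0.65, 2.12, 0.42], 0.085]]' | python3 -m jog 60 | sed -n 1,3p
python3 - <<'E'
from h import *
grab('wrist','pics/w8.png'); print(proj('pics/w8.png',[[.5015,.2589,.036],[.4692,.2484,.012],[.5413,.2717,.012]]),rel([.5015,.2589,.026],np.radians(107.86)))
E
```

```text
[0.45845738 0.04963585 0.066     ] [0.53122582 0.02330669 0.066     ] [0.49157407 0.03738944 0.092     ] -19.8911976732778 0.07738520165916454 [0.49101168 0.03785702 0.066     ]
clock: 10.05
tcp_pos: [0.5001, 0.2578, 0.1576]
ee_rot: [0.484, -3.103, 0.001]
[[326.15134118 200.63879934]
 [325.94347316 151.2008054 ]
 [326.07738123 239.41046647]] (array([-0.0004, -0.0007, -0.0025]), array([-0.0015,  0.0006,  0.1319]))
```

```bash
echo '[[[0, 0, 0], [-0.015, 0.006, 0.55], 0.085], [[0, 0, 0], [-0.015, 0.006, 1], 0.075], [[0, 0, 0], [-0.015, 0.006, 1.2], 0.065], [[0, 0, 0], [-0.015, 0.006, 1.31], 0.06], [[0, 0, 0], [-0.015, 0.006, 1.31], 0.055], [[0, 0, 0], [-0.015, 0.006, 1.31], 0.04], [[0, 0, 0], [-0.015, 0.006, 1.31], 0.04], [[0, 0, 0], [-0.015, 0.006, 1.31], 0.04]]' | python3 -m jog 60
echo '[[[0, 0, 0], [0, 0, 0], 0.04], [[0, 0, 0], [0, 0, 0], 0.04]]' | python3 -m jog 100
python3 - <<'E'
from h import *
s=state();print(s['tcp_pos'],s['contact_force'],s['wrist_torque'],rel([.5015,.2589,.026],np.radians(107.86)))
E
```

```text
clock: 11.1
tcp_pos: [0.5022, 0.2602, 0.0285]
ee_rot: [-0.487, 3.102, 0.001]
contact_force: [-0.5, -1.2, 7.0]
finger_gap: 0.0447
gripper_force: 62.4
clock: 11.35
tcp_pos: [0.5023, 0.2602, 0.0287]
ee_rot: [-0.487, 3.102, 0.001]
contact_force: [-1.4, -1.8, 9.3]
finger_gap: 0.0433
gripper_force: 100.6
[0.50227403 0.2602076  0.0287194 ] [-1.36098755 -1.80633919  9.30214965] [-0.41478848  0.38740017 -0.04774349] (array([ 0.0004,  0.002 , -0.0003]), array([ 0.0011, -0.001 ,  0.0027]))
```

Converted, -0.13 m is -1.3, -0.209 m is -2.09.

```bash
echo '[[[0, 0, 0], [0, 0, -0.3], 0.04], [[0, 0, 0], [0, 0, -0.8], 0.04], [[0, 0, 0], [0, 0, -1.3], 0.04], [[0, 0, 0.13], [0.16, -0.42, -1.3], 0.04], [[0, 0, 0.28], [0.34, -0.9, -1.3], 0.04], [[0, 0, 0.43], [0.51, -1.38, -1.3], 0.04], [[0, 0, 0.58], [0.68, -1.85, -1.3], 0.04], [[0, 0, 0.659], [0.78, -2.09, -1.3], 0.04]]' | python3 -m jog 100 | sed -n 1,2p
echo '[[[0, 0, 0], [0, 0, 0], 0.04], [[0, 0, 0], [0, 0, 0], 0.04], [[0, 0, 0], [0, 0, 0], 0.04]]' | python3 -m jog 100
python3 - <<'E'
from h import *
s=state(); g=s['tcp_pos']
print(g,s['dq'].round(3),rel([.4921,.037,.16],np.radians(70.1)))
grab('wrist','pics/w9.png')
c=cv2.imread('pics/w9.png')[90:390,120:520]
cv2.imwrite('pics/m6.png',cv2.resize(c,(800,600),interpolation=cv2.INTER_CUBIC))
M=Ro.from_rotvec(s['ee_rot']).as_matrix(); print('boss at TCP +7.5mm',proj('pics/w9.png',g-M[:,2]*.0075), proj('pics/w9.png',g-M[:,2]*.0075+M[:,0]*.001),'tips',proj('pics/w9.png',[[.4585,.0496,.066],[.491,.0374,.092],[.5312,.0233,.066]]))
E
```

```text
clock: 12.35
tcp_pos: [0.4909, 0.0342, 0.1576]
clock: 12.72
tcp_pos: [0.4915, 0.0385, 0.1573]
ee_rot: [-0.539, -3.095, -0.001]
contact_force: [0.2, 0.2, -2.7]
finger_gap: 0.0435
gripper_force: 103.5
[0.4914734  0.03851831 0.15726768] [-0.002  0.004  0.005  0.001  0.002  0.001 -0.002] (array([ 0.0005, -0.0002,  0.0027]), array([-0.0011, -0.0012, -0.0027]))
boss at TCP +7.5mm [[325.59986162 286.73971525]] [[325.60381778 284.53448993]] tips [[324.24423685 159.14245844]
 [323.32014753 223.72526507]
 [323.92021862 267.39960396]]
```

View pics/m6.png

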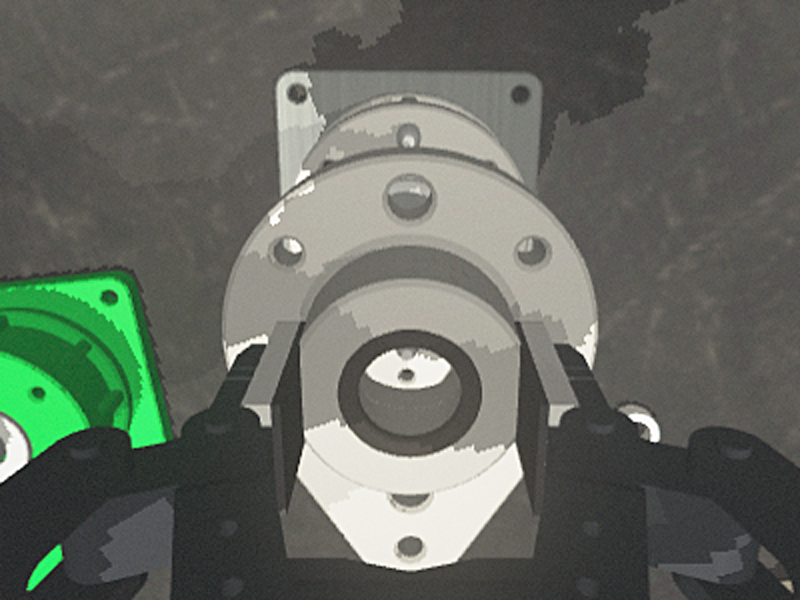

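The bore centre is at (324.75,285.25), the near hole at (324.25,188.75), and the near dowel tip at (323.75,158.25). I'll compute the cover's in-hand pose.

Run:
```python
from h import *
w='pics/w9.png'; s=state(); g=s['tcp_pos']; M=Ro.from_rotvec(s['ee_rot']).as_matrix()
B=atz(w,(324.75,285.25),g[2]+.0073); H=atz(w,(324.25,188.75),g[2]-.0167); D=atz(w,(323.75,158.25),.066)
print('bore in tool',M.T@(B-g),'hole',M.T@(H-g),'yaw',np.degrees(np.arctan2(*(B-H)[1::-1])),np.linalg.norm((B-H)[:2]),D)
hc=np.array([.4911,.0374]); o=(M.T@(B-g)); 
y=np.radians(70.1); yt=np.array([np.cos(y),np.sin(y)]); xt=np.array([-yt[1],yt[0]])
p=hc-o[0]*xt-o[1]*yt; print(p,rel(np.r_[p,.125],y))
```

```text
bore in tool [ 0.00057467 -0.00018193 -0.00729997] hole [ 0.03452755 -0.00045163  0.01670551] yaw -19.319456079588843 0.033957827788245895 [0.45784716 0.04949553 0.066     ]
[0.49170228 0.03737546] (array([ 0.0004, -0.0002,  0.0024]), array([-0.0006, -0.0008,  0.0322]))
```

```bash
echo '[[[0, 0, 0.0024], [-0.006, -0.008, 0.1], 0.04], [[0, 0, 0.0024], [-0.006, -0.008, 0.25], 0.04], [[0, 0, 0.0024], [-0.006, -0.008, 0.4], 0.04], [[0, 0, 0.0024], [-0.006, -0.008, 0.5], 0.04], [[0, 0, 0.0024], [-0.006, -0.008, 0.55], 0.04], [[0, 0, 0.0024], [-0.006, -0.008, 0.55], 0.04], [[0, 0, 0.0024], [-0.006, -0.008, 0.55], 0.04]]' | python3 -m jog 100
python3 - <<'E'
from h import *
w='pics/w10.png'; grab('wrist',w); s=state(); g=s['tcp_pos']; M=Ro.from_rotvec(s['ee_rot']).as_matrix()
print(rel([.4917,.0374,.0987],np.radians(70.1)))
H=g+M@[.0345,-.0004,.0167]; print('near hole proj',proj(w,H),'dowel',proj(w,[[.4585,.0496,.066]]),'shaft',proj(w,[.4911,.0374,.092]),'hole bottom xy',g+M@[.0345,-.0004,.0287])
c=cv2.imread(w)[150:330,220:430]; cv2.imwrite('pics/m7.png',cv2.resize(c,(700,600),interpolation=cv2.INTER_CUBIC))
E
```

```text
clock: 13.65
tcp_pos: [0.492, 0.0362, 0.1026]
ee_rot: [0.547, 3.093, 0.0]
contact_force: [0.9, 0.6, -2.9]
finger_gap: 0.0435
gripper_force: 103.5
(array([ 0.0005,  0.0007, -0.0025]), array([0.0007, 0.001 , 0.004 ]))
near hole proj [[324.78036214 188.84772099]] dowel [[327.8493348  175.44573129]] shaft [[327.4253937  263.31358344]] hole bottom xy [0.45949813 0.04763031 0.07400551]
```

View pics/m7.png

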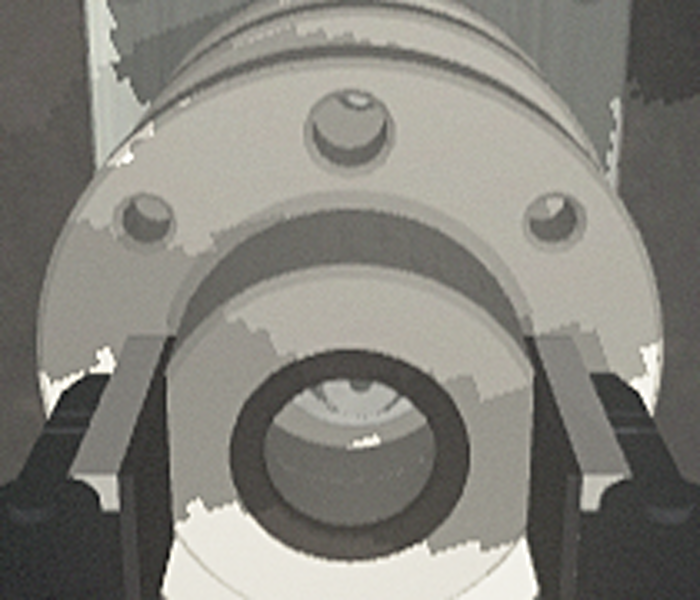

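The near dowel tip shows through its hole at (357,100), a little right of the hole centre (349,130). That agrees with the computed +1 mm y correction, so I'll apply it and go down to just above the tips.

```bash
echo '[[[0, 0, -0.0025], [0.007, 0.01, 0], 0.04], [[0, 0, -0.0025], [0.007, 0.01, 0.02], 0.04], [[0, 0, -0.0025], [0.007, 0.01, 0.04], 0.04], [[0, 0, -0.0025], [0.007, 0.01, 0.04], 0.04]]' | python3 -m jog 100
python3 -c "
from h import *
print(state()['tcp_pos'],rel([.4917,.0374,.0947],np.radians(70.1)))"
```

```text
clock: 14.2
tcp_pos: [0.4912, 0.0373, 0.0981]
ee_rot: [-0.543, -3.094, 0.0]
contact_force: [-0.3, -0.0, -3.6]
finger_gap: 0.0435
gripper_force: 103.5
[0.49121434 0.03729948 0.09812121] (array([-0.0002, -0.0003, -0.    ]), array([-0.0004,  0.0003,  0.0034]))
```

Converted, 0.006 m is 0.06, 0.008 m is 0.08.

```bash
echo '[[[0, 0, 0], [-0.004, 0.003, 0.02], 0.04], [[0, 0, 0], [-0.004, 0.003, 0.04], 0.04], [[0, 0, 0], [-0.004, 0.003, 0.06], 0.04], [[0, 0, 0], [-0.004, 0.003, 0.08], 0.04], [[0, 0, 0], [-0.004, 0.003, 0.08], 0.04]]' | python3 -m jog 100
python3 -c "
from h import *
print(state()['tcp_pos'],state()['wrist_torque'],rel([.4917,.0374,.0837],np.radians(70.1)))"
```

```text
clock: 14.82
tcp_pos: [0.4917, 0.0374, 0.0901]
ee_rot: [-0.543, -3.094, 0.0]
contact_force: [-0.4, 0.9, -3.5]
finger_gap: 0.0433
gripper_force: 103.5
[0.49170071 0.03741964 0.09010711] [ 0.05921891  0.01585259 -0.01523571] (array([-0.0002, -0.0003, -0.    ]), array([-0.    , -0.    ,  0.0064]))
```

The dowels are in their holes (underside about 61.4 mm) with no added force. Continuing down to the sleeve.

The rows are not in the units I measure in: shifts go in units of 100 mm. I convert before sending: 0.008 m is 0.08, 0.006 m is 0.06.

```bash
echo '[[[0, 0, 0], [0, 0, 0.02], 0.04], [[0, 0, 0], [0, 0, 0.04], 0.04], [[0, 0, 0], [0, 0, 0.06], 0.04], [[0, 0, 0], [0, 0, 0.08], 0.04], [[0, 0, 0], [0, 0, 0.08], 0.04]]' | python3 -m jog 100
python3 -c "
from h import *
print(state()['tcp_pos'],state()['wrist_torque'],rel([.4917,.0374,.0787],np.radians(70.1)))"
```

```text
clock: 15.45
tcp_pos: [0.4919, 0.0374, 0.0824]
ee_rot: [0.543, 3.094, 0.0]
contact_force: [-1.2, 0.9, 1.4]
finger_gap: 0.0433
gripper_force: 103.9
[0.49190788 0.03744127 0.08240395] [-1.45676570e-02  2.51866741e-01 -3.99712903e-05] (array([ 0.0001,  0.    , -0.0001]), array([ 0.0002, -0.0001,  0.0037]))
```

Converted, 0.006 m is 0.06, 0.0045 m is 0.045.

```bash
echo '[[[0, 0, 0], [0, 0, 0.015], 0.04], [[0, 0, 0], [0, 0, 0.03], 0.04], [[0, 0, 0], [0, 0, 0.045], 0.04], [[0, 0, 0], [0, 0, 0.06], 0.04], [[0, 0, 0], [0, 0, 0.06], 0.04]]' | python3 -m jog 110
python3 -c "
from h import *
print(state()['tcp_pos'],state()['wrist_torque'],rel([.4917,.0374,.0787],np.radians(70.1)))"
```

```text
clock: 16.08
tcp_pos: [0.492, 0.0375, 0.0786]
ee_rot: [0.543, 3.094, 0.002]
contact_force: [-12.2, -0.6, 40.9]
finger_gap: 0.043
gripper_force: 116.6
[0.49196582 0.03748512 0.07862182] [-0.4968805   2.81419328  0.02543251] (array([ 0.0015,  0.0004, -0.0002]), array([ 0.0002, -0.0002, -0.0001]))
```

```bash
echo '[[[0, 0, 0], [0.005, 0, -0.005], 0.04], [[0, 0, 0], [0.005, 0, -0.005], 0.04], [[0, 0, 0], [0.005, 0, -0.005], 0.04], [[0, 0, 0], [0.005, 0, -0.005], 0.04]]' | python3 -m jog 110
python3 - <<'E'
from h import *
s=state();print(s['tcp_pos'],s['wrist_torque'],s['dq'].round(4),rel([.4917,.0374,.0787],np.radians(70.1)))
w='pics/w11.png';grab('wrist',w)
im=cv2.cvtColor(cv2.imread(w),cv2.COLOR_BGR2GRAY)
g=s['tcp_pos'];M=Ro.from_rotvec(s['ee_rot']).as_matrix()
# bore rim position in hand now vs before pressing (w10)
a=cv2.imread('pics/w10.png',0)[160:230,250:400]; r=cv2.matchTemplate(im[150:240,240:410],a,cv2.TM_CCOEFF_NORMED)
print(cv2.minMaxLoc(r),'no slip -> loc (10,10)')
E
```

```text
clock: 16.58
tcp_pos: [0.4919, 0.0375, 0.0787]
ee_rot: [0.543, 3.093, 0.002]
contact_force: [-8.6, -2.3, 30.3]
finger_gap: 0.0433
gripper_force: 115.4
[0.49192296 0.03747257 0.07865428] [-0.468154    1.97722011  0.00833571] [ 0.0003 -0.0006  0.0017 -0.002   0.0005  0.0014 -0.0004] (array([ 0.0013,  0.0013, -0.0002]), array([ 0.0002, -0.0001, -0.    ]))
(0.11700142920017242, 0.8022127747535706, (6, 0), (10, 10)) no slip -> loc (10,10)
```

The force changed by 10 N while z stayed put at the closed height. So the faces are on a hard stop, and the cover hasn't slipped in the grip. Handing in.

```bash
python3 -c "
from rig import *
print(sign_off())"
```

```text
the job is handed in; nothing more can be done
None
```

I assembled the housing and handed it in at about 16.6 s: the sleeve is on the spring washer and the cover is on both dowels, pressed shut at about 30 N and still gripped; the closure was judged from force and height readings, not a final picture, and no verdict came back.

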